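# Gauge the bush of a dry-block calibrator

### The job

Check the bore of the steel bush in the calibrator with the plug gauge: take the gauge from its stand by the handle, lean it by ten to twenty-five degrees and start the lower edge of its foot a few millimetres into the bore, then straighten it and slide it fully home until its collar lies on the bush, and let go. The fit is tight and the bush sits off centre in its well, so feel your way and never press the gauge hard against the calibrator (stay under 18 N). Leave the timer, the vial and the beaker where they are.

Things in the scene. Friction and masses are not known exactly. Their poses are not given: they have to be found in the camera images.
- gauge: plug gauge, loose, ~0.2 kg, upright in its stand: round steel pin (diameter 24 mm, 42 mm long, foot chamfered to 22 mm over the lowest 2 mm), then a stop collar (diameter 36, 5 mm thick, underside 42 mm above the foot), then a square aluminium handle 24 x 24 x 50 mm (47 to 97 mm above the foot). Origin: centre of the pin's foot; z along the pin to the handle; x, y square to the handle's flats
- stand: grey plastic gauge stand, fixed: block 62 x 62 mm on a 72 x 72 mm foot, 52 mm tall, with a loose 30 mm hole down its middle; the gauge hangs in it by its collar, the handle standing free from 57 to 107 mm above the bench. Origin: centre of its underside; it may be turned
- calibrator: dry-block calibrator, fixed: white housing, aluminium top plate, 130 (x) x 120 (y) x 60 mm high, dark display on its front (-x side). In its top a round well 65 mm wide, in which a rigid, locked steel bush (49 mm outside diameter, flat top 66 mm above the bench) sits off centre, with an upright bore 25.2 mm wide, 54 mm deep, in the bush's middle. Origin: centre of the underside, z up
- well_centre (a point): centre of the calibrator's WELL (not of the bush) at the height of the bush's flat top; axes as the calibrator's. The bore's axis is 7 mm from this point, in a direction that differs each time and is not measured: find it by feel (the pin has 0.6 mm play all round). The gauge is home, collar on bush, with its origin 42 mm below this height
- timer: bystander: flat white kitchen-type timer 62 x 62 x 20 mm lying on the bench; origin centre of its underside
- sample_vial: bystander: small white-capped sample vial, 25 mm wide, 53 mm tall; origin centre of its underside
- tall_beaker: bystander: glass beaker 58 mm wide, 95 mm tall; origin centre of its underside

How it is judged:
By the outcome, as a careful person would: the job done as asked, in the order asked, and still so for the second after the job is handed in, with the robot touching nothing.
It also fails if it takes over 50 s, if anything falls off the work surface, if the arm or the gripper's body presses on something with over 40 N, if the wrist force passes 120 N, or if a joint passes its speed limit or range.

### The arm

A 7-joint arm with a two-finger parallel gripper is mounted at the origin on a cart in front of the work surface, level with it; the furniture and walls round the work are solid. World frame = base frame: x ahead of the robot, y to its left, z up, the work surface at z = 0. Lengths are in m, angles in rad, forces in N, time in s.
With the tool pointing down it reaches from about 0.4 to 0.875 m from the base axis. Payload 4.4 kg.
Tool frame: the origin (TCP) lies at the very end of the fingers, on their centre line; the grasp point (between the pads) lies 19 mm behind it; z points along the fingers, y is the line along which they close (so a half turn about z gives the same grasp; the last joint's range is limited). The gripper opens to 85 mm and grips with 20 to 120 N. Pads are 22 mm wide; open, the fingers measure 114 mm over their backs; the gripper's body (76 mm by 85 mm) begins 54 mm behind the grasp point. The pads swing forward as they close: fully open they stand 13 mm farther back than shut.
Start: joints at [-1.412, 0.628, 0.038, 1.517, -0.027, 0.996, -0.02], TCP at [0.145, 0.634, 0.207] pointing down, gripper open.
Joint ranges: [-3.06, 3.06], [-0.37, 2.12], [-1.25, 1.32], [0.18, 2.47], [-1.1, 4.24], [0.23, 1.98], [-2.94, 2.94]. Speed limits (rad/s): [2.57, 2.57, 3.14, 3.14, 3.14, 3.14, 3.14].

### API

Orientations are given as a rotation vector (axis times angle).
In Python, from cell import bot gives the robot as it stands. The module is installed in compiled form; this text tells all that it offers.
- The arm moves only by the tool step_arm, never from a script. Its argument "deltas" is text: rows parted by semicolons, each of 5 numbers parted by spaces: the closure, from 0 (fully open) to 1 (shut), then the shift along the tool's x, y, z in mm, then the turn about the tool's z in rad. A call has exactly 10 rows; each row is the pose to reach, as a shift and turn from the pose commanded when the call began, along the tool's axes at that moment; what a row does not reach only later rows make up. A row lasts 1/10 s, in which the tool goes at most 50 mm and 8.59 degrees, less where a joint would pass 70% of its speed; a pose out of reach is approached as far as the arm can. A call with a gripper value outside its range is refused whole. The fingers move at their own pace and stop on an object; the grip force is fixed at half the most. Time passes only in rows, so rows that repeat a pose let the fingers close, or fill a call up. It gives the time, the measured TCP pose, the force, the opening and the grip force at its end, in the units of the state.
- bot.read_state(): the state, without advancing time (a new reading comes with each control period).
- bot.camera(name): name is "scene" or "top" or "wrist"; returns a dict with "frame" (420x560x3 uint8, blue, green, red), "camera_matrix" (3x3 intrinsics, pixels), "dist_coeffs" ([k1, k2, p1, p2, k3] as OpenCV has them; the pictures are not rectified), "R" (3x3) and "t" (3): a world point X has camera coordinates R X + t. Camera axes: x right, y down, z forward; pixel columns grow to the right and rows downward; lengths in m; the calibration is good to about 2 mm. A picture is of the moment at which its call begins. There is no depth.
- bot.job_done(): hands the job in; it is judged then, once.
The state is a dict: "clock": time; "qpos": joint angles; "joint_velocities": joint speeds; "joint_efforts": joint torques, N m; "tool_pos": TCP position; "orientation": TCP orientation; "force": force on the tool from outside, world axes, zero at the start; "torque": the same for the moment, N m; "gripper_width": finger opening in m; "grasp_force": force on a finger pad.
Only numpy, scipy, OpenCV 4.12 (cv2) and the standard library are available. Lean on these libraries where they do the work, as an engineer would, in place of code of your own. Each camera call takes 0.05 s, during which the arm holds its last target. There are 200 camera calls.

## Working session

There is one attempt and no reset: what is moved stays moved. The work goes in short steps, Python scripts to look and compute and a tool call to move; the robot and the scene stay as the last step left them, time stands still between calls to the robot, and variables do not carry over. Pictures are saved under pics/ and viewed, at most 13 in all, crops included, and the job is handed in when it is done.

Besides the shell and the picture viewer there is one more tool, called after "Emit:" by a JSON object that holds its "api" and its "payload", one argument or row to a line. step_arm: Moves the arm, as the interface text tells. Its arguments: {"type":"object","properties":{"deltas":{"type":"string"}},"required":["deltas"]}

```bash
mkdir -p pics; python3 - <<'E'
from cell import bot
import cv2,pickle
d={}
for n in("scene","top","wrist"):
    c=bot.camera(n);d[n]=c;cv2.imwrite(f"pics/{n}0.png",c["frame"])
    print(n,c["camera_matrix"],c["dist_coeffs"],c["R"],c["t"])
pickle.dump(d,open("c0.pkl","wb"))
print(bot.read_state())
E
```

```text
scene [[503.01452164   0.         275.28890241]
 [  0.         503.01452164 211.56876348]
 [  0.           0.           1.        ]] [-0.00971909  0.          0.          0.          0.        ] [[ 0.6213705  -0.78346182 -0.00928921]
 [-0.4042994  -0.31045287 -0.8603261 ]
 [ 0.67114879  0.53833688 -0.5096594 ]] [-0.31815761  0.3398488   0.68571985]
top [[459.17810738   0.         286.7491885 ]
 [  0.         459.17810738 207.65344769]
 [  0.           0.           1.        ]] [-0.142118  0.        0.        0.        0.      ] [[-0.01074417 -0.99992534 -0.00581989]
 [-0.99853501  0.01103755 -0.0529717 ]
 [ 0.05303198  0.00524223 -0.99857905]] [0.09228643 0.61687374 1.01993533]
wrist [[332.22261551   0.         279.93894661]
 [  0.         332.22261551 205.24178768]
 [  0.           0.           1.        ]] [-0.05014743  0.          0.          0.          0.        ] [[ 0.22281954  0.97485805 -0.00179881]
 [ 0.93308821 -0.2127373   0.28998144]
 [ 0.28230807 -0.06629198 -0.95703058]] [-0.64942178 -0.03817651  0.37798441]
{'clock': 0.15, 'qpos': array([-1.41180907,  0.62917558,  0.03845293,  1.51812882, -0.02702323,
        0.99629559, -0.02000553]), 'joint_velocities': array([ 1.09446690e-03, -3.22174886e-03, -2.30449608e-05, -3.63870809e-03,
        1.02208995e-03,  8.06048132e-04,  1.21302822e-03]), 'joint_efforts': array([ 2.93580350e-03, -5.63792932e+01,  1.22833114e+00, -1.93652397e+01,
        1.11902825e-02,  7.31776730e-03,  3.94545793e-05]), 'tool_pos': array([0.14473474, 0.63315894, 0.2063763 ]), 'orientation': array([-3.52366160e-01, -3.12159267e+00,  2.32382664e-03]), 'force': array([-0.13278637,  0.01390332, -0.50160859]), 'torque': array([ 0.01002113, -0.00043528,  0.00321508]), 'grasp_force': 0.0, 'gripper_width': 0.08531445942124335}
```

View pics/top0.png

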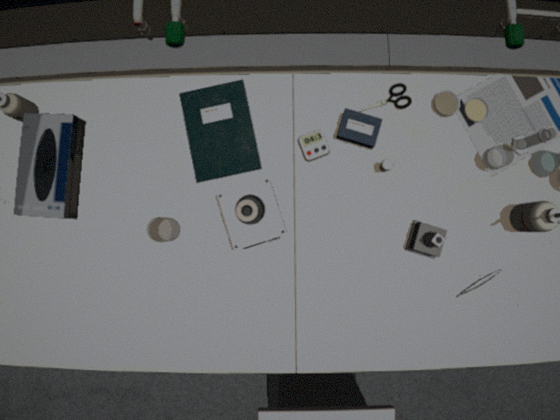

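View pics/scene0.png

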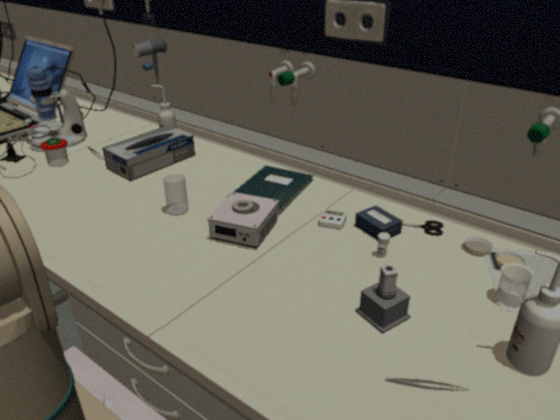

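Top view: calibrator about (250,213), stand with gauge about (427,240), beaker (163,230), vial (384,166), timer (313,147). The scene view agrees. I'll look at an enlarged top crop next.

```bash
cat >h.py <<'E'
import numpy as np,cv2
from cell import bot
from scipy.spatial.transform import Rotation as Rn
def back(c,uv,z):
    "pixel -> world point on plane z"
    p=cv2.undistortPoints(np.array([[uv]],float),c["camera_matrix"],c["dist_coeffs"])[0,0]
    d=c["R"].T@np.r_[p,1]; o=-c["R"].T@c["t"]
    return o+d*(z-o[2])/d[2]
def proj(c,X):
    return cv2.projectPoints(np.atleast_2d(np.array(X,float)),cv2.Rodrigues(c["R"])[0],c["t"],c["camera_matrix"],c["dist_coeffs"])[0][:,0]
E
python3 - <<'E'
import pickle,cv2,numpy as np
d=pickle.load(open("c0.pkl","rb"));f=d["top"]["frame"]
a=cv2.resize(f[172:258,208:294],None,fx=4.6,fy=4.6,interpolation=cv2.INTER_CUBIC)
b=cv2.resize(f[205:270,395:460],None,fx=6.08,fy=6.08,interpolation=cv2.INTER_CUBIC)
h=min(a.shape[0],b.shape[0]);cv2.imwrite("pics/crop1.png",np.hstack([a[:h],b[:h]]));print(a.shape,b.shape)
E
```

```text
(396, 396, 3) (395, 395, 3)
```

View pics/crop1.png

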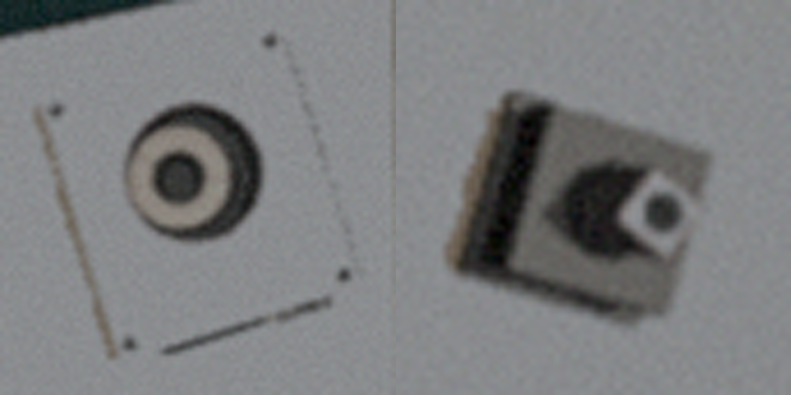

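The crop shows the bush's bore at (180,177), the well's centre at (194,172) and the handle top centred at (657,210). The corners of the stand's top are near (545,100), (712,152), (665,317) and (507,268).

```bash
python3 - <<'E'
from h import *
import pickle
d=pickle.load(open("c0.pkl","rb"));c=d["top"]
L=lambda u,v:(u/4.6+208-.4,v/4.6+172-.4)
Rr=lambda u,v:((u-396)/6.08+395-.4,v/6.08+205-.4)
print("bore",back(c,L(180,177),.066),"well",back(c,L(194,172),.060))
P=[(55,110),(270,41),(345,275),(129,344)]
print("screws",[back(c,L(*p),.06)[:2].round(4) for p in P],np.mean([back(c,L(*p),.06) for p in P],0))
print("handle",back(c,Rr(657,210),.107))
Q=[(616,207),(645,170),(697,208),(662,252)]
q=[back(c,Rr(*p),.107)[:2] for p in Q];print("hcorners",np.round(q,4),np.mean(q,0),[np.degrees(np.arctan2(*(q[(i+1)%4]-q[i])[::-1])) for i in range(4)])
Q=[(550,98),(712,152),(665,317),(507,268)]
q=[back(c,Rr(*p),.052)[:2] for p in Q];print("stand",np.round(q,4),np.mean(q,0),[np.degrees(np.arctan2(*(q[(i+1)%4]-q[i])[::-1])) for i in range(4)])
s=bot.read_state();R=Rn.from_rotvec(s["orientation"]).as_matrix();print(R.round(3),s["tool_pos"])
# wrist cam in tool frame
w=d["wrist"];print("wristcam pos tool",R.T@(-w["R"].T@w["t"]-s["tool_pos"]),(w["R"]@R).round(3))
s0=d["scene"]
print(proj(s0,[[*back(c,Rr(657,210),.107)]]))
E
```

```text
bore [0.61094598 0.17149313 0.066     ] well [0.61352304 0.1654272  0.06      ]
screws [array([0.6436, 0.2312]), array([0.6751, 0.1291]), array([0.5644, 0.0948]), array([0.533 , 0.1966])] [0.60399503 0.16293712 0.06      ]
handle [ 0.54389172 -0.22829545  0.107     ]
hcorners [[ 0.5452 -0.2139]
 [ 0.5577 -0.2244]
 [ 0.5443 -0.2425]
 [ 0.5295 -0.2298]] [ 0.54415929 -0.22761538] [np.float64(-40.04493322024565), np.float64(-126.34486434431497), np.float64(139.42800929979956), np.float64(45.40143478966267)]
stand [[ 0.5839 -0.2074]
 [ 0.5635 -0.2674]
 [ 0.504  -0.2485]
 [ 0.5228 -0.1902]] [ 0.54355705 -0.22835219] [np.float64(-108.82280580063608), np.float64(162.39484078978165), np.float64(72.09882275250608), np.float64(-15.682944051436328)]
[[-0.975  0.223 -0.   ]
 [ 0.223  0.975 -0.001]
 [ 0.    -0.001 -1.   ]] [0.14473474 0.63315894 0.2063763 ]
wristcam pos tool [ 0.07308943  0.00034677 -0.16526879] [[ 0.     1.     0.   ]
 [-0.957  0.    -0.29 ]
 [-0.29  -0.     0.957]]
[[389.07066943 268.42513357]]
```

View pics/wrist0.png

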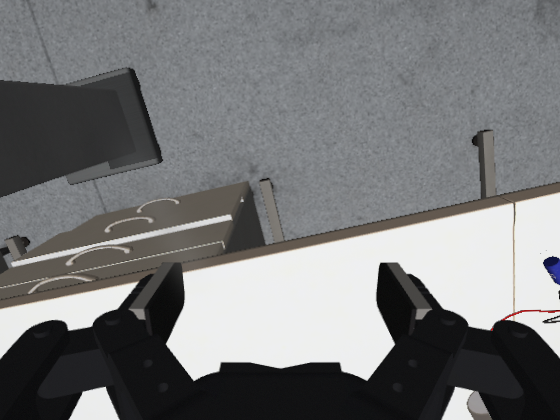

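Emit:
{"api": "step_arm", "payload": {
  "deltas": "0 -45 -28 0 0.1; 0 -85 -53 0 0.2; 0 -125 -78 0 0.3; 0 -165 -103 0 0.4; 0 -205 -128 0 0.5; 0 -245 -153 0 0.6; 0 -285 -178 0 0.7; 0 -325 -203 0 0.8; 0 -365 -228 0 0.9; 0 -405 -253 0 1.0"
}}

```text
clock: 1.15
tool_pos: [0.4842, 0.2953, 0.207]
orientation: [-1.811, -2.567, 0.0]
force: [0.8, 1.1, -0.2]
gripper_width: 0.0855
grasp_force: 0.0
```

```bash
cat >>h.py <<'E'
def go(X,ytool=None):
    "print tool-axis delta mm to world point X and turn for tool-y heading ytool deg"
    s=bot.read_state();R=Rn.from_rotvec(s["orientation"]).as_matrix()
    h=np.degrees(np.arctan2(R[1,1],R[0,1]))
    print("t",s["clock"],"pos",s["tool_pos"].round(4),"ytool deg",h.round(2),"tilt z",R[:,2].round(4),"q7",s["qpos"][6].round(2),"F",s["force"].round(1),"w",s["gripper_width"].round(4),"gf",s["grasp_force"])
    print("delta mm",(1000*R.T@(np.array(X)-s["tool_pos"])).round(1), None if ytool is None else np.radians(-(ytool-h)))
E
python3 -c "
from h import *
go([.611,.171,.207],-40.4)"
```

```text
Traceback (most recent call last):
  File "h.py", line 15, in go
    print("t",s["clock"],"pos",s["tool_pos"].round(4),"ytool deg",h.round(2),"tilt z",R[:,2].round(4),"q7",s["qpos"][6].round(2),"F",s["force"].round(1),"w",s["gripper_width"].round(4),"gf",s["grasp_force"])
                                                                                                                                                             ^^^^^^^^^^^^^^^^^^^^^^^^
AttributeError: 'float' object has no attribute 'round'
```

```bash
sed -i 's/s\["gripper_width"\].round(4)/round(s["gripper_width"],4)/' h.py; echo ok
```

```text
ok
```

Emit:
{"api": "step_arm", "payload": {
  "deltas": "0 -35 17 0 0.12; 0 -70 34 0 0.24; 0 -105 51 0 0.36; 0 -140 68 0 0.48; 0 -160 78 0 0.6; 0 -160 78 0 0.72; 0 -160 78 0 0.84; 0 -160 78 0 0.96; 0 -160 78 0 1.05; 0 -160 78 0 1.05"
}}

```text
clock: 2.15
tool_pos: [0.6106, 0.1728, 0.2066]
orientation: [2.851, 1.319, -0.002]
force: [-1.0, -0.2, 0.9]
gripper_width: 0.0853
grasp_force: 0.0
```

```bash
python3 -c "
from h import *
import pickle
c=bot.camera('wrist');pickle.dump(c,open('w1.pkl','wb'));cv2.imwrite('pics/w1.png',c['frame'])
go([.544,-.228,.207],-40.4)"
```

```text
t 2.2 pos [0.6106 0.1728 0.2067] ytool deg -40.21 tilt z [-7.e-04 -5.e-04 -1.e+00] q7 -0.64 F [ 0.4  0.  -0.5] w 0.0852 gf 0.0
delta mm [-3.491e+02  2.079e+02 -1.000e-01] 0.003326753040958575
```

View pics/w1.png

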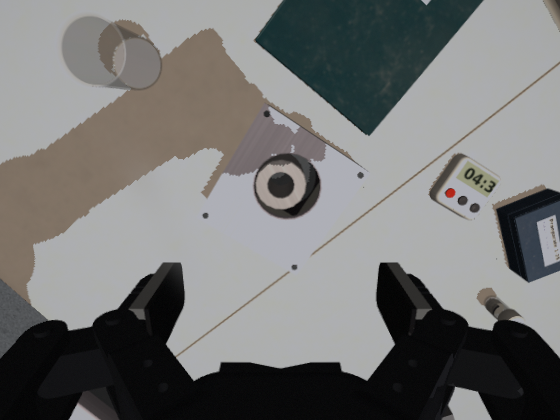

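Wrist view: bore near (281,186), the well's ring around (287,185), timer at (470,187), beaker at (110,50). Now I'll refine the bore from this picture and go to the stand.

Emit:
{"api": "step_arm", "payload": {
  "deltas": "0 -35 20.8 0 0; 0 -70 41.6 0 0; 0 -105 62.4 0 0; 0 -140 83.2 0 0; 0 -175 104 0 0; 0 -210 125 0 0; 0 -245 146 0 0; 0 -280 167 0 0; 0 -315 188 0 0; 0 -349 208 0 0"
}}

```text
clock: 3.2
tool_pos: [0.5431, -0.2297, 0.2072]
orientation: [2.85, 1.322, 0.0]
force: [1.7, 0.5, -0.3]
gripper_width: 0.0853
grasp_force: 0.0
```

```bash
python3 - <<'E'
from h import *
import pickle
c=pickle.load(open('w1.pkl','rb'));g=cv2.cvtColor(c['frame'],cv2.COLOR_BGR2GRAY)
z=cv2.resize(g[140:235,235:335],None,fx=6,fy=6,interpolation=cv2.INTER_CUBIC)
for th in(70,90,110):
    n,l,st,ce=cv2.connectedComponentsWithStats((z<th).astype(np.uint8))
    k=l[int((186-140)*6),int((281-235)*6)]
    m=(l==k).astype(np.uint8);cn=max(cv2.findContours(m,0,2)[0],key=cv2.contourArea)
    e=cv2.fitEllipse(cn);uv=(e[0][0]/6+235-.42,e[0][1]/6+140-.42)
    print(th,e[1],uv,back(c,uv,.066))
print("well by eye",back(c,(287.5,185),.060))
print("screws",np.mean([back(c,p,.06) for p in [(267,114),(360.5,175),(294,267),(206,215)]],0))
c=bot.camera('wrist');cv2.imwrite('pics/w2.png',c['frame']);pickle.dump(c,open('w2.pkl','wb'))
go([.544,-.228,.066],-40.4)
E
```

```text
70 (139.4739532470703, 155.43800354003906) (280.5963421630859, 185.20485249837242) [0.61249435 0.1732832  0.066     ]
90 (150.85731506347656, 156.35079956054688) (280.4134197998047, 184.77258117675783) [0.61263376 0.17371475 0.066     ]
110 (154.70858764648438, 159.4785919189453) (280.38323791503905, 184.78292154947917) [0.61260554 0.17372556 0.066     ]
well by eye [0.61677898 0.16803282 0.06      ]
screws [0.60571454 0.16367417 0.06      ]
t 3.25 pos [ 0.5403 -0.2391  0.2081] ytool deg -40.74 tilt z [ 1.0e-04 -7.9e-03 -1.0e+00] q7 0.03 F [-0.6 -6.5  0.8] w 0.0852 gf 0.0
delta mm [ 11.7  -5.2 142. ] -0.005989622223837164
```

View pics/w2.png

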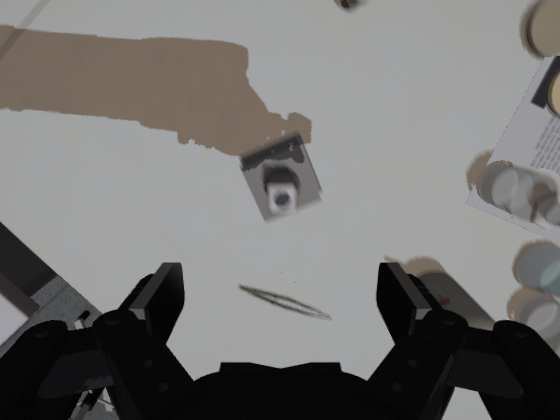

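The handle top is near (283,197) and the stand's top surrounds it. The arm was still settling when this was taken, so I'll hold briefly while descending partway.

Emit:
{"api": "step_arm", "payload": {
  "deltas": "0 0 0 10 0; 0 0 0 20 0; 0 0 0 30 0; 0 0 0 40 0; 0 0 0 50 0; 0 0 0 60 0; 0 0 0 60 0; 0 0 0 60 0; 0 0 0 60 0; 0 0 0 60 0"
}}

```text
clock: 4.25
tool_pos: [0.5439, -0.2282, 0.1476]
orientation: [2.85, 1.319, 0.001]
force: [-0.4, -0.4, 0.2]
gripper_width: 0.0854
grasp_force: 0.0
```

```bash
python3 - <<'E'
from h import *
import pickle
c=pickle.load(open('w2.pkl','rb'));print(back(c,(283,197),.107))
c=bot.camera('wrist');pickle.dump(c,open('w3.pkl','wb'))
p=proj(c,[.544,-.228,.107])[0];print(p)
u,v=p.astype(int);z=cv2.resize(c['frame'][v-60:v+60,u-80:u+80],None,fx=5,fy=5,interpolation=cv2.INTER_CUBIC);print(u-80,v-60)
cv2.imwrite('pics/w3.png',z)
go([.544,-.228,.066],-40.4)
E
```

```text
[ 0.54630765 -0.23066107  0.107     ]
[278.99014186 222.58819692]
198 162
t 4.3 pos [ 0.5438 -0.2282  0.1476] ytool deg -40.34 tilt z [ 9.e-04 -3.e-04 -1.e+00] q7 0.06 F [0.4 0.1 0.5] w 0.0852 gf 0.0
delta mm [ 0.2 -0.1 81.6] 0.001056604063757954
```

View pics/w3.png

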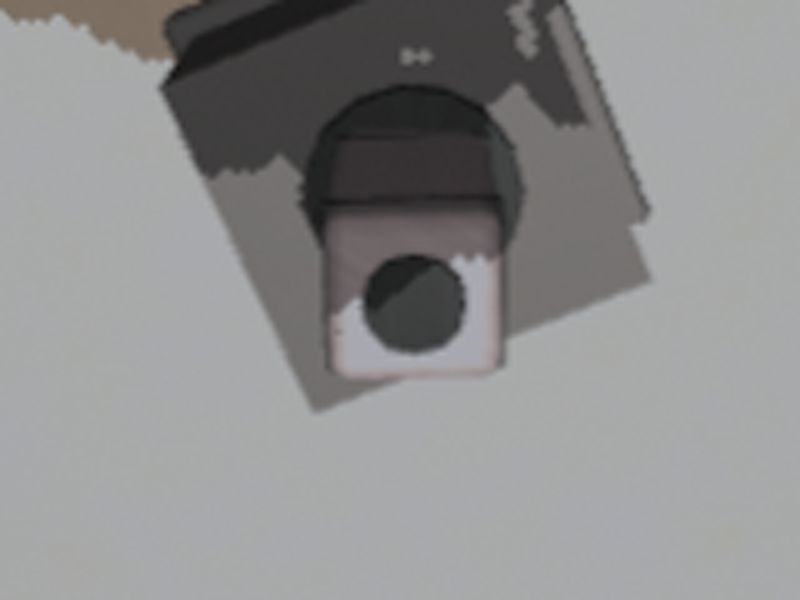

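The tool's yaw matches the handle. The handle top is centred near (414,289), about 1 mm off in tool y and 2 mm in tool x. I'll descend and grip.

Emit:
{"api": "step_arm", "payload": {
  "deltas": "0 1 1 15 0; 0 1.5 1 30 0; 0 1.5 1 45 0; 0 1.5 1 58 0; 0 1.5 1 68 0; 0 1.5 1 75 0; 0 1.5 1 78.5 0; 0 1.5 1 78.5 0; 0.3 1.5 1 78.5 0; 0.5 1.5 1 78.5 0"
}}

```text
clock: 5.3
tool_pos: [0.5457, -0.2277, 0.0692]
orientation: [2.85, 1.319, 0.001]
force: [1.0, 0.4, -0.3]
gripper_width: 0.0587
grasp_force: 0.0
```

Emit:
{"api": "step_arm", "payload": {
  "deltas": "0.6 0 0 0 0; 0.65 0 0 0 0; 0.7 0 0 0 0; 0.72 0 0 0 0; 0.74 0 0 0 0; 0.74 0 0 0 0; 0.74 0 0 0 0; 0.74 0 0 0 0; 0.74 0 0 0 0; 0.74 0 0 0 0"
}}

```text
clock: 6.3
tool_pos: [0.5453, -0.2274, 0.0689]
orientation: [-2.851, -1.319, -0.0]
force: [-0.9, 1.1, 6.5]
gripper_width: 0.023
grasp_force: 38.2
```

```bash
python3 -c "
from h import *
go([.544,-.228,.069],-40.4)"
```

```text
t 6.3 pos [ 0.5453 -0.2274  0.0689] ytool deg -40.33 tilt z [ 2.e-04  3.e-04 -1.e+00] q7 0.12 F [-0.9  1.1  6.5] w 0.023 gf 38.16773235797882
delta mm [-1.4 -0.6 -0.1] 0.0012047152657316397
```

Emit:
{"api": "step_arm", "payload": {
  "deltas": "0.74 0 0 -5 0; 0.74 0 0 -10 0; 0.74 0 0 -16 0; 0.74 0 0 -22 0; 0.74 0 0 -27 0; 0.74 0 0 -30 0; 0.74 0 0 -30 0; 0.74 0 0 -30 0; 0.74 0 0 -30 0; 0.74 0 0 -30 0"
}}

```text
clock: 7.3
tool_pos: [0.5451, -0.2274, 0.0983]
orientation: [-2.851, -1.319, 0.001]
force: [-0.5, -0.7, -2.5]
gripper_width: 0.0232
grasp_force: 37.6
```

Emit:
{"api": "step_arm", "payload": {
  "deltas": "0.74 1 0 0 0; 0.74 2 0 0 0; 0.74 3 0 0 0; 0.74 4 0 0 0; 0.74 5 0 0 0; 0.74 6 0 0 0; 0.74 7 0 0 0; 0.74 8 0 0 0; 0.74 8 0 0 0; 0.74 8 0 0 0"
}}

```text
clock: 8.3
tool_pos: [0.5498, -0.2222, 0.0987]
orientation: [2.851, 1.318, -0.002]
force: [-4.1, -4.0, 0.3]
gripper_width: 0.0231
grasp_force: 37.9
```

```bash
python3 -c "
from h import *
go([.544,-.228,.069],-40.4);print(bot.read_state()['torque'])"
```

```text
t 8.3 pos [ 0.5498 -0.2222  0.0987] ytool deg -40.37 tilt z [-8.e-04 -9.e-04 -1.e+00] q7 0.09 F [-4.1 -4.   0.3] w 0.0231 gf 37.909122705459595
delta mm [-8.1 -0.6 29.8] 0.0005794157928640289
[-1.05428546  1.21171941  0.02301665]
```

Emit:
{"api": "step_arm", "payload": {
  "deltas": "0.74 2 0 0 0; 0.74 4 0 0 0; 0.74 6 0 0 0; 0.74 8 0 0 0; 0.74 10 0 0 0; 0.74 12 0 0 0; 0.74 14 0 0 0; 0.74 16 0 0 0; 0.74 17 0 0 0; 0.74 17 0 0 0"
}}

```text
clock: 9.3
tool_pos: [0.5615, -0.2082, 0.0983]
orientation: [-2.851, -1.32, 0.0]
force: [-3.2, -3.2, -1.6]
gripper_width: 0.0228
grasp_force: 37.0
```

```bash
python3 -c "
from h import *
go([.544,-.228,.069],-40.4)
c=bot.camera('scene');p=proj(c,[.56,-.21,.1])[0];u,v=p.astype(int);print(u-50,v-50)
cv2.imwrite('pics/s1.png',cv2.resize(c['frame'][v-50:v+50,u-50:u+50],None,fx=5,fy=5,interpolation=cv2.INTER_CUBIC))"
```

```text
t 9.3 pos [ 0.5615 -0.2082  0.0983] ytool deg -40.32 tilt z [-3.e-04  1.e-04 -1.e+00] q7 0.06 F [-3.2 -3.2 -1.6] w 0.0228 gf 37.02971041202545
delta mm [-26.4  -0.5  29.3] 0.0013915119894048708
333 213
```

View pics/s1.png

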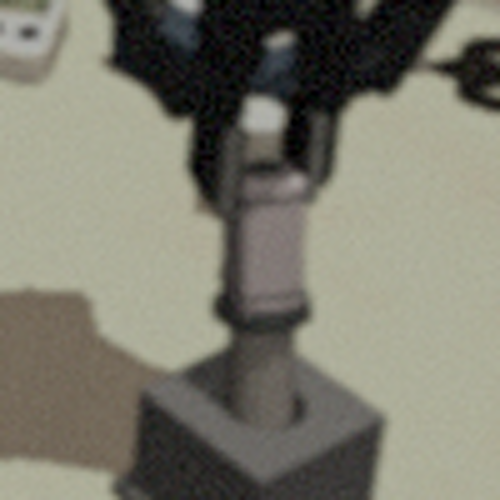

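The gauge is pivoted in the pads with the pin still in the hole. I'll lift it out and move towards the calibrator, then measure the lean with the wrist camera.

Emit:
{"api": "step_arm", "payload": {
  "deltas": "0.74 0 0 -6 0; 0.74 0 0 -14 0; 0.74 0 0 -24 0; 0.74 0 0 -34 0; 0.74 0 0 -44 0; 0.74 0 0 -54 0; 0.74 0 0 -60 0; 0.74 0 0 -62 0; 0.74 0 0 -62 0; 0.74 0 0 -62 0"
}}

```text
clock: 10.35
tool_pos: [0.5611, -0.2082, 0.1602]
orientation: [-2.85, -1.319, 0.001]
force: [-1.3, -0.8, -1.9]
gripper_width: 0.0229
grasp_force: 37.1
```

```bash
python3 -c "
from h import *
go([.626,.1894,.16],-40.3)"
```

```text
t 10.35 pos [ 0.5611 -0.2082  0.1602] ytool deg -40.34 tilt z [-8.e-04  4.e-04 -1.e+00] q7 0.01 F [-1.3 -0.8 -1.9] w 0.0229 gf 37.12024927139282
delta mm [ 3.451e+02 -2.079e+02  3.000e-01] -0.0006343440898893717
```

Emit:
{"api": "step_arm", "payload": {
  "deltas": "0.74 28 -17 0 0; 0.74 63 -38 0 0; 0.74 103 -62 0 0; 0.74 143 -86 0 0; 0.74 183 -110 0 0; 0.74 223 -134 0 0; 0.74 258 -155 0 0; 0.74 288 -173 0 0; 0.74 313 -188 0 0; 0.74 330 -198 0 0"
}}

```text
clock: 11.35
tool_pos: [0.6236, 0.1749, 0.1595]
orientation: [-2.848, -1.323, 0.001]
force: [0.1, -0.2, -3.1]
gripper_width: 0.0231
grasp_force: 37.2
```

Emit:
{"api": "step_arm", "payload": {
  "deltas": "0.74 10 -6 0 0; 0.74 15 -10 0 0; 0.74 15 -10 0 0; 0.74 15 -10 0 0; 0.74 15 -10 0 0; 0.74 15 -10 0 0; 0.74 15 -10 0 0; 0.74 15 -10 0 0; 0.74 15 -10 0 0; 0.74 15 -10 0 0"
}}

```text
clock: 12.35
tool_pos: [0.6262, 0.1892, 0.1606]
orientation: [-2.851, -1.319, 0.0]
force: [0.4, -0.0, -1.9]
gripper_width: 0.0227
grasp_force: 37.2
```

```bash
python3 -c "
from h import *
import pickle
go([.626,.1894,.16],-40.3)
c=bot.camera('wrist');pickle.dump(c,open('w4.pkl','wb'))
cv2.imwrite('pics/w4.png',cv2.resize(c['frame'][130:330,150:410],None,fx=3,fy=3,interpolation=cv2.INTER_CUBIC))
cv2.imwrite('pics/s2.png',bot.camera('scene')['frame'])"
```

```text
t 12.35 pos [0.6262 0.1892 0.1606] ytool deg -40.33 tilt z [-0.  0. -1.] q7 -0.63 F [ 0.4 -0.  -1.9] w 0.0227 gf 37.15612828731537
delta mm [ 0.  -0.3  0.6] -0.0005933350011725345
```

View pics/w4.png

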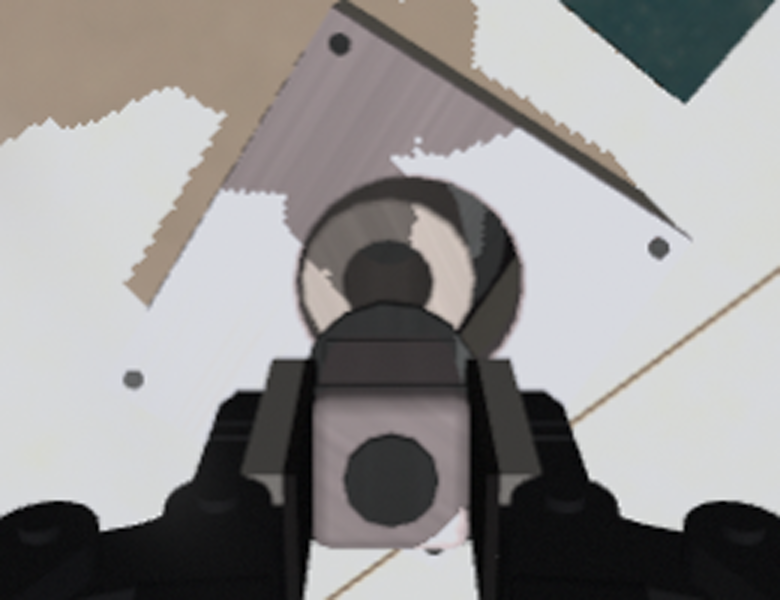

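The picture shows the handle top (crop rows 392–547, columns 312–468), the collar's far edge at row 302, and the bore's sides at columns 343 and 432 with its top edge at row 240. I'll fit the lean to these.

```bash
python3 - <<'E'
from h import *
import pickle
from scipy.optimize import least_squares
c=pickle.load(open('w4.pkl','rb'));s=bot.read_state()
R=Rn.from_rotvec(s["orientation"]).as_matrix();T=s["tool_pos"]
px=lambda u,v:np.array([u/3+150-.33,v/3+130-.33])
# gauge frame -> tool: pivot at height h above foot, axis offset dx, lean th to +x ; gauge z = -tool z
def g2t(P,p):
    th,dx,h,dy=p; P=np.atleast_2d(P)-[0,0,h]
    x=P[:,0]*np.cos(th)+P[:,2]*np.sin(th)+dx; z=-P[:,0]*np.sin(th)+P[:,2]*np.cos(th)
    return np.c_[x,P[:,1]+dy,-19-z]/1000
def im(P,p): return proj(c,g2t(P,p)@R.T+T)
a=np.linspace(0,2*np.pi,181)
def pred(p):
    f=im([[12,0,97],[-12,0,97],[12,0,47],[0,-12,97],[0,12,97]],p)
    col=np.vstack([im(np.c_[18*np.cos(a),18*np.sin(a),0*a+z],p) for z in(42,47)])
    return np.r_[f[0,1],f[1,1],f[2,1],f[3,0],f[4,0],col[:,1].min()]
m=np.r_[px(0,392)[1],px(0,547)[1],px(0,340)[1],px(312,0)[0],px(468,0)[0],px(0,302)[1]]
r=least_squares(lambda p:np.r_[pred(p)-m,(p[2]-78)/4,p[1]/2],[.3,0,78,0],x_scale=[.1,1,1,1])
print(np.degrees(r.x[0]),r.x[1:],r.fun.round(2))
ang=a;best=r.x
edge=g2t(np.c_[11*np.cos(a),11*np.sin(a),0*a],best);print("foot lower edge tool mm",1000*edge[edge[:,2].argmax()],"foot ctr",1000*g2t([0,0,0],best))
for q in[(343,285),(432,285),(388,240)]: print("bore edge in tool mm",(1000*R.T@(back(c,px(*q),.066)-T)).round(1))
E
```

```text
14.234649223403816 [-6.70730648 80.81935618  0.36986586] [-0.81  0.46 -1.03 -0.95  0.95  0.54  0.7  -3.35]
foot lower edge tool mm [-15.91800436   0.36986586  62.04277499] foot ctr [[-26.58026943   0.36986586  59.33794532]]
bore edge in tool mm [-21.1 -12.7  94.6]
bore edge in tool mm [-21.1  12.   94.6]
bore edge in tool mm [-8.  -0.2 94.6]
```

Lean is about 14–18°, and the bore lies about 0.7 mm to tool −y. I'll descend close to the bush.

Emit:
{"api": "step_arm", "payload": {
  "deltas": "0.74 0.5 -0.3 6 0; 0.74 1.5 -0.7 14 0; 0.74 1.5 -0.7 20 0; 0.74 1.5 -0.7 25 0; 0.74 1.5 -0.7 29 0; 0.74 1.5 -0.7 31 0; 0.74 1.5 -0.7 32 0; 0.74 1.5 -0.7 33 0; 0.74 1.5 -0.7 33 0; 0.74 1.5 -0.7 33 0"
}}

```text
clock: 13.45
tool_pos: [0.6268, 0.1908, 0.1278]
orientation: [-2.851, -1.319, -0.0]
force: [-0.1, -0.2, -2.2]
gripper_width: 0.0226
grasp_force: 37.2
```

Emit:
{"api": "step_arm", "payload": {
  "deltas": "0.74 0 0 0.3 0; 0.74 0 0 0.6 0; 0.74 0 0 0.9 0; 0.74 0 0 1.2 0; 0.74 0 0 1.5 0; 0.74 0 0 1.8 0; 0.74 0 0 2.1 0; 0.74 0 0 2.4 0; 0.74 0 0 2.5 0; 0.74 0 0 2.5 0"
}}

```text
clock: 14.45
tool_pos: [0.6267, 0.1908, 0.1251]
orientation: [-2.851, -1.319, 0.0]
force: [-0.4, 1.1, -2.3]
gripper_width: 0.0232
grasp_force: 37.2
```

Emit:
{"api": "step_arm", "payload": {
  "deltas": "0.74 0 0 0.3 0; 0.74 0 0 0.6 0; 0.74 0 0 0.9 0; 0.74 0 0 1.2 0; 0.74 0 0 1.5 0; 0.74 0 0 1.8 0; 0.74 0 0 2.1 0; 0.74 0 0 2.4 0; 0.74 0 0 2.5 0; 0.74 0 0 2.5 0"
}}

```text
clock: 15.45
tool_pos: [0.6266, 0.1908, 0.1226]
orientation: [-2.851, -1.319, 0.0]
force: [0.1, -1.2, -2.9]
gripper_width: 0.0231
grasp_force: 37.2
```

Emit:
{"api": "step_arm", "payload": {
  "deltas": "0.74 0 0 0.3 0; 0.74 0 0 0.6 0; 0.74 0 0 0.9 0; 0.74 0 0 1.2 0; 0.74 0 0 1.5 0; 0.74 0 0 1.5 0; 0.74 0 0 1.5 0; 0.74 0 0 1.5 0; 0.74 0 0 1.5 0; 0.74 0 0 1.5 0"
}}

```text
clock: 16.45
tool_pos: [0.6267, 0.1908, 0.1211]
orientation: [2.851, 1.319, -0.0]
force: [0.4, 0.6, -2.8]
gripper_width: 0.0228
grasp_force: 37.2
```

Emit:
{"api": "step_arm", "payload": {
  "deltas": "0.74 0 0 0.3 0; 0.74 0 0 0.6 0; 0.74 0 0 0.9 0; 0.74 0 0 1.2 0; 0.74 0 0 1.5 0; 0.74 0 0 1.8 0; 0.74 0 0 2.0 0; 0.74 0 0 2.0 0; 0.74 0 0 2.0 0; 0.74 0 0 2.0 0"
}}

```text
clock: 17.45
tool_pos: [0.6267, 0.1908, 0.1191]
orientation: [-2.851, -1.319, -0.0]
force: [-0.2, 0.5, -2.9]
gripper_width: 0.0231
grasp_force: 37.2
```

```bash
python3 -c "
from h import *
import pickle
c=bot.camera('wrist');pickle.dump(c,open('w5.pkl','wb'))
a=cv2.resize(c['frame'][130:330,200:360],None,fx=2.5,fy=2.5,interpolation=cv2.INTER_CUBIC)
c=bot.camera('scene');u,v=proj(c,[.61,.17,.08])[0].astype(int)
b=cv2.resize(c['frame'][v-50:v+50,u-40:u+40],None,fx=5,fy=5,interpolation=cv2.INTER_CUBIC)
cv2.imwrite('pics/w5.png',np.hstack([a,b]))"
```

```text
(no output)
```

View pics/w5.png

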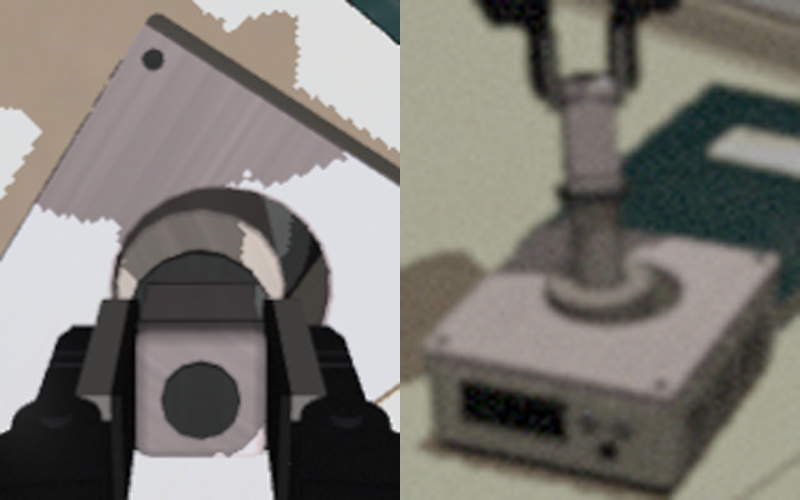

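The gauge is leaned with its foot inside the bush's ring and there is no contact force yet. I'll lower a little more and feel.

Emit:
{"api": "step_arm", "payload": {
  "deltas": "0.74 0 0 0.3 0; 0.74 0 0 0.6 0; 0.74 0 0 0.9 0; 0.74 0 0 1.2 0; 0.74 0 0 1.5 0; 0.74 0 0 1.8 0; 0.74 0 0 2.0 0; 0.74 0 0 2.0 0; 0.74 0 0 2.0 0; 0.74 0 0 2.0 0"
}}

```text
clock: 18.55
tool_pos: [0.6266, 0.1908, 0.1171]
orientation: [-2.851, -1.319, 0.0]
force: [-0.7, -0.4, -1.9]
gripper_width: 0.0228
grasp_force: 37.2
```

Emit:
{"api": "step_arm", "payload": {
  "deltas": "0.74 -0.5 0 0 0; 0.74 -1 0 0 0; 0.74 -1.5 0 0 0; 0.74 -2 0 0 0; 0.74 -2.5 0 0 0; 0.74 -3 0 0 0; 0.74 -3.5 0 0 0; 0.74 -4 0 0 0; 0.74 -4 0 0 0; 0.74 -4 0 0 0"
}}

```text
clock: 19.55
tool_pos: [0.6248, 0.1886, 0.1176]
orientation: [-2.851, -1.32, -0.003]
force: [3.4, 3.0, 0.3]
gripper_width: 0.0233
grasp_force: 37.5
```

```bash
python3 -c "
from h import *
go([.6118,.1726,.117],-40.3);print(bot.read_state()['torque'])"
```

```text
t 19.55 pos [0.6248 0.1886 0.1176] ytool deg -40.32 tilt z [ 0.0017  0.0012 -1.    ] q7 -0.6 F [3.4 3.  0.3] w 0.0233 gf 37.46229887008667
delta mm [-20.6   0.4   0.5] -0.0002823099536848744
[ 1.186329   -0.79099543 -0.03810037]
```

The bore's wall holds the foot, and the gauge pivots at about 4.5 N. I'll keep straightening.

Emit:
{"api": "step_arm", "payload": {
  "deltas": "0.74 -0.8 0 0 0; 0.74 -1.6 0 0 0; 0.74 -2.4 0 0 0; 0.74 -3.2 0 0 0; 0.74 -4 0 0 0; 0.74 -4.8 0 0 0; 0.74 -5.6 0 0 0; 0.74 -6 0 0 0; 0.74 -6 0 0 0; 0.74 -6 0 0 0"
}}

```text
clock: 20.55
tool_pos: [0.6212, 0.1841, 0.1178]
orientation: [-2.851, -1.32, -0.004]
force: [2.9, 3.7, 1.2]
gripper_width: 0.023
grasp_force: 37.9
```

Emit:
{"api": "step_arm", "payload": {
  "deltas": "0.74 -0.9 0 0 0; 0.74 -1.8 0 0 0; 0.74 -2.7 0 0 0; 0.74 -3.6 0 0 0; 0.74 -4.5 0 0 0; 0.74 -5.4 0 0 0; 0.74 -6.3 0 0 0; 0.74 -7 0 0 0; 0.74 -7 0 0 0; 0.74 -7 0 0 0"
}}

```text
clock: 21.55
tool_pos: [0.6159, 0.1779, 0.1173]
orientation: [2.851, 1.319, 0.001]
force: [3.5, 3.9, 1.8]
gripper_width: 0.0231
grasp_force: 38.3
```

```bash
python3 -c "
from h import *
import pickle
go([.6118,.1726,.117],-40.3);print(bot.read_state()['torque'])
c=bot.camera('wrist');pickle.dump(c,open('w6.pkl','wb'))
a=cv2.resize(c['frame'][130:330,200:360],None,fx=2.5,fy=2.5,interpolation=cv2.INTER_CUBIC)
c=bot.camera('scene');u,v=proj(c,[.61,.17,.08])[0].astype(int)
b=cv2.resize(c['frame'][v-50:v+50,u-40:u+40],None,fx=5,fy=5,interpolation=cv2.INTER_CUBIC)
cv2.imwrite('pics/w6.png',np.hstack([a,b]))"
```

```text
t 21.55 pos [0.6159 0.1779 0.1173] ytool deg -40.34 tilt z [ 6.e-04  2.e-04 -1.e+00] q7 -0.58 F [3.5 3.9 1.8] w 0.0231 gf 38.342270851135254
delta mm [-6.7  0.3  0.3] -0.0006539926920298151
[ 1.15506273 -0.9009946  -0.02081296]
```

View pics/w6.png

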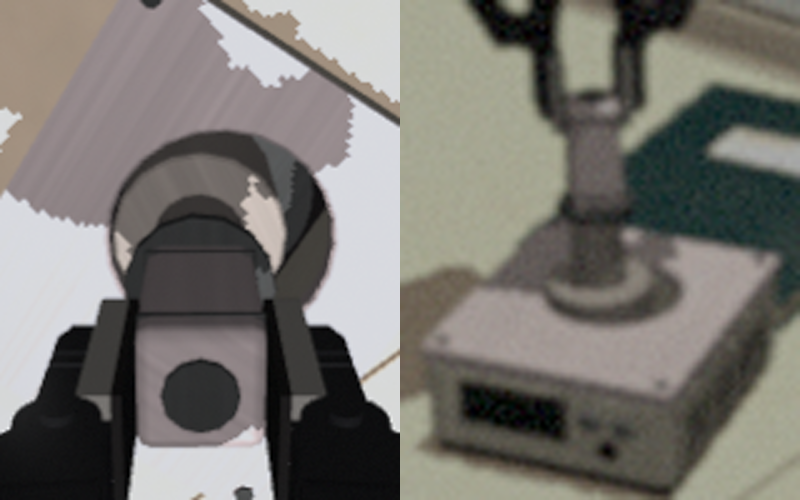

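The straightening works: the foot stays in the bush and the collar swings over it. I'll fit the remaining lean from rows 214, 250, 325 and 445.

```bash
python3 - <<'E'
from h import *
import pickle
from scipy.optimize import least_squares
def g2t(P,p):
    th,dx,h,dy=p; P=np.atleast_2d(P)-[0,0,h]
    x=P[:,0]*np.cos(th)+P[:,2]*np.sin(th)+dx; z=-P[:,0]*np.sin(th)+P[:,2]*np.cos(th)
    return np.c_[x,P[:,1]+dy,-19-z]/1000
a=np.linspace(0,2*np.pi,181)
def fit(f,m,T,h=None):
    c=pickle.load(open(f,'rb'));s=bot.read_state();R=Rn.from_rotvec(s["orientation"]).as_matrix()
    im=lambda P,p:proj(c,g2t(P,p)@R.T+T)
    def pred(p):
        q=im([[12,0,97],[-12,0,97],[12,0,47],[0,-12,97],[0,12,97]],p)
        col=np.vstack([im(np.c_[18*np.cos(a),18*np.sin(a),0*a+z],p) for z in(42,47)])
        return np.r_[q[0,1],q[1,1],q[2,1],q[3,0],q[4,0],col[:,1].min()]
    r=least_squares(lambda p:np.r_[pred(p)-m,(p[2]-78)/2],[.2,0,78,0],x_scale=[.1,1,1,1])
    print(f,np.degrees(r.x[0]),r.x[1:],r.fun.round(2),"foot ctr",1000*g2t([0,0,0],r.x))
V=lambda r:r/2.5+130-.3; U=lambda r:r/2.5+200-.3
fit('w4.pkl',np.r_[392/3+129.7,547/3+129.7,340/3+129.7,312/3+149.7,468/3+149.7,302/3+129.7],np.array([.6262,.1892,.1606]))
fit('w5.pkl',np.r_[V(322),V(455),V(282),U(135),U(267),V(250)],np.array([.6267,.1908,.1191]))
fit('w6.pkl',np.r_[V(325),V(445),V(250),U(135),U(265),V(214)],np.array([.6159,.1779,.1173]))
E
```

```text
w4.pkl 14.266793319940705 [-6.76003929 80.62387015  0.41361514] [-0.55  0.78 -0.85 -0.99  0.99  0.7   1.31] foot ctr [[-26.62877323   0.41361514  59.13732686]]
w5.pkl 14.691275450410501 [-6.01332104 79.5608078   0.56385736] [-0.13  0.27 -0.88 -0.82  0.83  0.8   0.78] foot ctr [[-26.19078952   0.56385736  57.95967712]]
w6.pkl 5.318848122764517 [-3.28377653 81.40502386  0.38774073] [-0.79  1.25 -1.39 -0.99  0.99  1.02  1.7 ] foot ctr [[-10.82987065   0.38774073  62.05451482]]
```

Emit:
{"api": "step_arm", "payload": {
  "deltas": "0.74 -0.8 0 0 0; 0.74 -1.6 0 0 0; 0.74 -2.4 0 0 0; 0.74 -3.2 0 0 0; 0.74 -4 0 0 0; 0.74 -4.8 0 0 0; 0.74 -5.6 0 0 0; 0.74 -6.2 0 0 0; 0.735 -6.2 0 0 0; 0.73 -6.2 0 0 0"
}}

```text
clock: 22.65
tool_pos: [0.6115, 0.1728, 0.117]
orientation: [2.851, 1.319, -0.001]
force: [2.4, 4.0, 0.3]
gripper_width: 0.0234
grasp_force: 31.0
```

Emit:
{"api": "step_arm", "payload": {
  "deltas": "0.73 0 0 0.3 0; 0.73 0 0 0.6 0; 0.73 0 0 0.9 0; 0.73 0 0 1.2 0; 0.73 0 0 1.5 0; 0.73 0 0 1.8 0; 0.73 0 0 2.1 0; 0.73 0 0 2.4 0; 0.73 0 0 2.5 0; 0.73 0 0 2.5 0"
}}

```text
clock: 23.65
tool_pos: [0.6116, 0.173, 0.1145]
orientation: [2.851, 1.319, -0.0]
force: [2.7, 3.3, -0.6]
gripper_width: 0.0232
grasp_force: 31.0
```

Emit:
{"api": "step_arm", "payload": {
  "deltas": "0.73 0 0 0.5 0; 0.73 0 0 1 0; 0.73 0 0 1.5 0; 0.73 0 0 2 0; 0.73 0 0 2.5 0; 0.73 0 0 3 0; 0.73 0 0 3.5 0; 0.73 0 0 4 0; 0.73 0 0 4 0; 0.73 0 0 4 0"
}}

```text
clock: 24.65
tool_pos: [0.6116, 0.1731, 0.1105]
orientation: [-2.851, -1.319, 0.0]
force: [3.0, 2.8, -0.5]
gripper_width: 0.0232
grasp_force: 30.9
```

Emit:
{"api": "step_arm", "payload": {
  "deltas": "0.73 0 0 0.7 0; 0.73 0 0 1.4 0; 0.73 0 0 2.1 0; 0.73 0 0 2.8 0; 0.73 0 0 3.5 0; 0.73 0 0 4.2 0; 0.73 0 0 4.9 0; 0.73 0 0 5.6 0; 0.73 0 0 6 0; 0.73 0 0 6 0"
}}

```text
clock: 25.65
tool_pos: [0.6117, 0.1731, 0.1045]
orientation: [-2.851, -1.319, -0.0]
force: [2.9, 2.7, 0.6]
gripper_width: 0.0233
grasp_force: 30.9
```

Emit:
{"api": "step_arm", "payload": {
  "deltas": "0.73 0 0 0.8 0; 0.73 0 0 1.6 0; 0.73 0 0 2.4 0; 0.73 0 0 3.2 0; 0.73 0 0 4 0; 0.73 0 0 4.8 0; 0.73 0 0 5.6 0; 0.73 0 0 6.4 0; 0.73 0 0 7 0; 0.73 0 0 7 0"
}}

```text
clock: 26.65
tool_pos: [0.6117, 0.1732, 0.0975]
orientation: [-2.851, -1.319, -0.0]
force: [3.2, 4.2, 0.2]
gripper_width: 0.0231
grasp_force: 31.0
```

Emit:
{"api": "step_arm", "payload": {
  "deltas": "0.73 0.3 0 0.7 0; 0.73 0.5 0 1.4 0; 0.73 0.5 0 2.1 0; 0.73 0.5 0 2.8 0; 0.73 0.5 0 3.5 0; 0.73 0.5 0 4.2 0; 0.73 0.5 0 4.9 0; 0.73 0.5 0 5.6 0; 0.73 0.5 0 6 0; 0.73 0.5 0 6 0"
}}

```text
clock: 27.65
tool_pos: [0.6119, 0.1734, 0.0915]
orientation: [2.851, 1.319, -0.0]
force: [2.9, 3.8, -0.7]
gripper_width: 0.0233
grasp_force: 30.9
```

Emit:
{"api": "step_arm", "payload": {
  "deltas": "0.73 0.3 0 0.6 0; 0.73 0.5 0 1.2 0; 0.73 0.5 0 1.8 0; 0.73 0.5 0 2.4 0; 0.73 0.5 0 3 0; 0.73 0.5 0 3.6 0; 0.73 0.5 0 4.2 0; 0.73 0.5 0 4.5 0; 0.73 0.5 0 4.8 0; 0.73 0.5 0 4.8 0"
}}

```text
clock: 28.65
tool_pos: [0.6121, 0.1737, 0.0867]
orientation: [2.851, 1.319, -0.001]
force: [2.2, 2.9, -1.0]
gripper_width: 0.0233
grasp_force: 30.8
```

Emit:
{"api": "step_arm", "payload": {
  "deltas": "0.73 0 0 0.2 0; 0.73 0 0 0.4 0; 0.73 0 0 0.6 0; 0.73 0 0 0.8 0; 0.73 0 0 1 0; 0.73 0 0 1.2 0; 0.73 0 0 1.4 0; 0.73 0 0 1.5 0; 0.73 0 0 1.5 0; 0.73 0 0 1.5 0"
}}

```text
clock: 29.65
tool_pos: [0.6122, 0.1738, 0.0852]
orientation: [2.851, 1.319, -0.0]
force: [1.2, 1.7, -1.1]
gripper_width: 0.0232
grasp_force: 30.8
```

Emit:
{"api": "step_arm", "payload": {
  "deltas": "0.73 0 0 0.2 0; 0.73 0 0 0.4 0; 0.73 0 0 0.6 0; 0.73 0 0 0.8 0; 0.73 0 0 1 0; 0.73 0 0 1.2 0; 0.73 0 0 1.4 0; 0.73 0 0 1.5 0; 0.73 0 0 1.5 0; 0.73 0 0 1.5 0"
}}

```text
clock: 30.65
tool_pos: [0.6122, 0.1738, 0.0837]
orientation: [-2.851, -1.319, 0.0]
force: [1.4, 1.4, -1.7]
gripper_width: 0.0234
grasp_force: 30.8
```

Emit:
{"api": "step_arm", "payload": {
  "deltas": "0.73 0 0 0.2 0; 0.73 0 0 0.4 0; 0.73 0 0 0.6 0; 0.73 0 0 0.8 0; 0.73 0 0 1 0; 0.73 0 0 1.2 0; 0.73 0 0 1.2 0; 0.73 0 0 1.2 0; 0.73 0 0 1.2 0; 0.73 0 0 1.2 0"
}}

```text
clock: 31.65
tool_pos: [0.6124, 0.174, 0.0829]
orientation: [-2.851, -1.319, -0.0]
force: [-0.5, 1.7, 4.1]
gripper_width: 0.0235
grasp_force: 31.3
```

The collar is on the bush: there are 6 N up at exactly the expected height. Now I'll release and withdraw.

Emit:
{"api": "step_arm", "payload": {
  "deltas": "0.72 0 0 0 0; 0.71 0 0 0 0; 0.7 0 0 0 0; 0.68 0 0 0 0; 0.64 0 0 0 0; 0.55 0 0 0 0; 0.4 0 0 0 0; 0.3 0 0 0 0; 0.3 0 0 0 0; 0.3 0 0 0 0"
}}

```text
clock: 32.65
tool_pos: [0.6123, 0.1739, 0.0826]
orientation: [-2.851, -1.319, 0.0]
force: [-0.4, -0.5, -0.4]
gripper_width: 0.0599
grasp_force: 0.0
```

Emit:
{"api": "step_arm", "payload": {
  "deltas": "0.3 0 0 -5 0; 0.3 0 0 -13 0; 0.3 0 0 -23 0; 0.3 0 0 -35 0; 0.3 0 0 -47 0; 0.3 0 0 -59 0; 0.3 0 0 -69 0; 0.3 0 0 -75 0; 0.3 0 0 -77 0; 0.3 0 0 -77 0"
}}

```text
clock: 33.65
tool_pos: [0.6123, 0.1739, 0.1597]
orientation: [-2.851, -1.319, -0.0]
force: [-0.5, 0.9, -0.1]
gripper_width: 0.0597
grasp_force: 0.0
```

```bash
python3 -c "
from h import *
go([.6118,.1726,.117],-40.3)
c=bot.camera('wrist')
a=cv2.resize(c['frame'][110:330,190:366],None,fx=2.27,fy=2.27,interpolation=cv2.INTER_CUBIC)[:495,:400]
c=bot.camera('scene');u,v=proj(c,[.61,.17,.08])[0].astype(int)
b=cv2.resize(c['frame'][v-50:v+50,u-40:u+40],None,fx=5,fy=5,interpolation=cv2.INTER_CUBIC)[:495]
cv2.imwrite('pics/w7.png',np.hstack([a,b]))
for z in(.071,.121): print(proj(c,[.6118,.173,z])-[u-40,v-50])"
```

```text
t 33.65 pos [0.6123 0.1739 0.1597] ytool deg -40.33 tilt z [-0.e+00  1.e-04 -1.e+00] q7 -0.6 F [-0.5  0.9 -0.1] w 0.0597 gf 0.0
delta mm [-1.3  0.5 42.7] -0.0005606637045251932
[[39.92643456 52.84580136]]
[[38.9890852  33.44185592]]
```

View pics/w7.png

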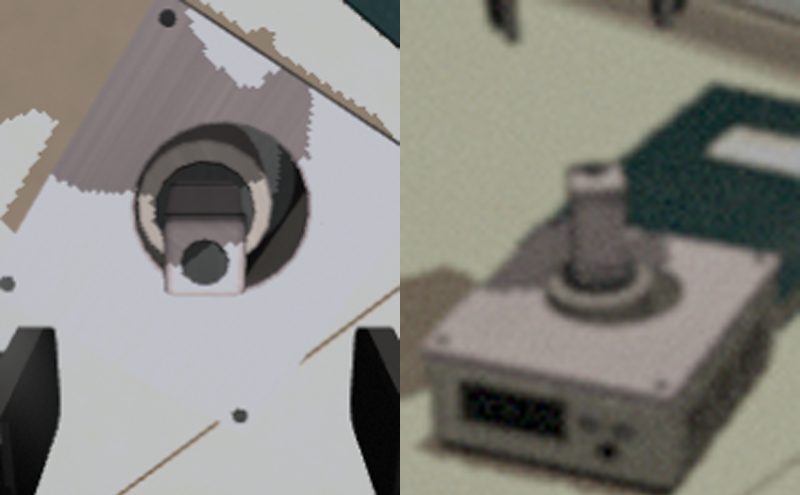

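The collar sits flat on the bush, with the handle upright at about (600,175) to (600,280) in the right-hand crop, and the gripper is clear. I'm handing in.

```bash
python3 -c "
from cell import bot
print(bot.job_done())"
```

```text
the job is handed in; nothing more can be done
None
```

The gauge is fully home in the bore with its collar on the bush and the gripper clear. It started leaned at about 14–18°, the readings showed about 8 N at most against the calibrator, the bystanders were not touched, and I handed the job in at about 34 s; no verdict was returned.

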